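# Seat the gel tank's safety lid on its hidden pin and hold it down

## Robot

A 6-joint arm with a two-finger parallel gripper is mounted at the origin on the work surface. World frame = base frame: x ahead of the robot, y to its left, z up, the work surface at z = 0. Lengths are in m, angles in rad, forces in N, time in s.
With the tool pointing down it reaches from about 0.325 to 0.775 m from the base axis. Payload 5.5 kg.
Tool frame: the origin (TCP) lies at the centre of the arm's flange, where the gripper is bolted on; the fingertips stand 173 mm ahead of it and the grasp point (between the pads) lies manip.grip_point_offset ahead of it (manip.grip_point_offset is the distance from the TCP to the grasp point, in m); z points along the fingers, y is the line along which they close (so a half turn about z gives the same grasp; the last joint's range is limited). The gripper opens to 85 mm and grips with 20 to 120 N. Pads are 22 mm wide; open, the fingers measure 114 mm over their backs; the gripper's body (76 mm by 85 mm) begins 54 mm behind the grasp point. The pads swing forward as they close: fully open they stand 13 mm farther back than shut.
Start: joints at [1.228, 0.091, 1.231, -0, 1.82, -0.057], TCP at [0.169, 0.576, 0.405] pointing down, gripper open.
Joint ranges: [-2.87, 2.87], [-0.86, 2.18], [0.17, 2.46], [-1.51, 4.65], [0.06, 2.69], [-2.65, 2.65]. Speed limits (rad/s): [2.57, 2.57, 3.01, 3.14, 3.14, 3.14].

## Interface

Orientations are given as a rotation vector (axis times angle).
In Python, from plant import telemetry, optics, ticket, manip gives the robot as it stands.
- The arm moves only by the tool servo_tool, never from a script. Its argument "targets" is a list of rows, each an object of numbers: "dx", "dy", "dz": the shift along the tool's x, y, z in m; "spin": the turn about the tool's z in degrees; "grip": the closure, from 0 (fully open) to 1 (shut). In form: [{"dx": .., "dy": .., "dz": .., "spin": .., "grip": ..}, ...]. A call has 1 to 10 rows; each row shifts and turns the commanded pose from where the row before left it, along the tool's axes as they then stand; what a row does not reach is not made up. A row lasts 1/12 s, in which the tool goes at most 41.7 mm and 7.16 degrees, less where a joint would pass 70% of its speed; a pose out of reach is approached as far as the arm can. A call is refused whole if a number of a shift passes 0.0417 or a number of a turn 7.16, either way. A call with a gripper value outside its range is refused whole. The fingers move at their own pace and stop on an object; "force" is the grip in N (left out, the last holds). Time passes only in rows, so rows that do not move let the fingers close. It gives the time, the measured TCP pose, the force, the opening and the grip force at its end, in the units of the state.
- telemetry.get_obs(): the state, without advancing time (a new reading comes with each control period).
- optics.get_image(name): name is "scene" or "top" or "wrist"; returns the picture (384x512x3 uint8, red, green, blue); there is no depth.
- optics.camera_model(name): a dict with "fx", "fy", "cx", "cy" (pixels), "rvec" (rotation vector, rad) and "tvec" (3), from world to camera coordinates, as OpenCV has them. Camera axes: x right, y down, z forward; pixel columns grow to the right and rows downward; lengths in m; the calibration is good to about 2 mm. The wrist camera is an equidistant fisheye: a pixel r from the principal point sees the ray r / f radians off the axis. A picture is of the moment at which its call begins: read the wrist's pose just before it. camera_model takes no time and is no camera call; for the wrist camera it gives the pose at the moment of the call.
- ticket.close_job(): hands the job in; it is judged then, once.
The state is a dict: "time_s": time; "joint_pos": joint angles; "qvel": joint speeds; "effort": joint torques, N m; "eef_pos": TCP position; "ee_rot": TCP orientation; "wrist_force": force on the tool from outside, world axes, zero at the start; "wrist_torque": the same for the moment, N m; "opening": finger opening in m; "gripper_force": force on a finger pad.
Only numpy, scipy, OpenCV 4.12 (cv2) and the standard library are available. Lean on these libraries where they do the work, as an engineer would, in place of code of your own. Each camera call takes 0.05 s, during which the arm holds its last target. There are 200 camera calls.

## Task

Pick up the orange safety lid by its black grip bar, lay it square over the white gel tank and slide it along the tank until the socket in its underside finds the locating pin and the lid drops on. Then press it fully down against the sprung contacts onto the blue deck, and finish while still gripping the bar and holding the lid pressed down: do not let go. Leave everything else on the bench where it is.

Things in the scene. Friction and masses are not known exactly. Their poses are not given: they have to be found in the camera images.
- lid: loose orange plate, 90 (x) x 150 (y) x 16 (z) mm, 0.17 to 0.34 kg, flat on the bench. Origin: centre of its underside, z up. In the underside, at the origin, a blind round socket 14 across, 13 deep, 1 chamfer, unseen from above. Plug caps 14 across, 12 high on top at y = +62 (red) and -62 (black). It may go on either way round.
- grip (a point): centre of the top of the lid's black grip bar, 51 mm above the lid's underside; the bar is 18 wide (lid x), 60 long (lid y) and rises 35 from the middle of the plate's top
- tank: fixed white open tank, 124 (x) x 204 (y) mm, walls 74 high. Origin: centre of its underside, on the bench. A blue block, 100 (x) x 84 (y), fills its middle; the block's top is the deck, 80 above the bench.
- deck (a point): centre of the deck's top, axes as the tank's. A steel pin, 10 mm across, conical tip 4 across, stands 12 above the deck in a black slot: at x = 0, y anywhere from -15 to +15, set anew each run and not reported: see it before covering it, or feel for it with the lid. Lid underside above deck: 12 on the pin's tip, 5 when dropped on (on the contacts), 0 when pressed home.
- contact (a joint): two brass contact bars (50 along x, 12 along y) at y = +52 and -52 of the tank, moving together on springs: 0 = up, tops 5 above the deck; grows as they are pushed down, in m (0.005 = level with the deck). It takes 6 N to start them and 12 N to bring them level (the lid's weight of 2 to 3 N helps).
- bottle: amber bottle with blue cap, 70 across, 150 high (mm); bystander, leave alone. Origin: centre of its underside
- beaker: glass beaker, 74 across, 95 high (mm); bystander, leave alone. Origin: centre of its underside
- tipbox: blue pipette tip box with clear top, 85 x 120 x 63 (mm); bystander, leave alone. Origin: centre of its underside
- tuberack: green tube rack, 45 x 100 x 38 (mm); bystander, leave alone. Origin: centre of its underside
- comb: white flat gel comb, about 40 x 100 x 6 (mm); bystander, leave alone. Origin: centre of its underside
- pipette: black pipette lying down, about 240 long (x, from -120 to +120), 45 wide, 24 high (mm); bystander, leave alone. Origin: centre of its underside
Things that resemble listed ones, but are neither listed nor needed, are in the scene too. Leave any purple or turquoise look-alike of the tank alone.

How it is judged:
By the outcome, as a careful person would: the job done as asked, in the order asked, and still so for the second after the job is handed in, while the arm keeps its last pose, push and grip.
It also fails if it takes over 45 s, if anything falls off the work surface, if the arm or the gripper's body presses on something with over 40 N, if the wrist force passes 120 N, or if a joint passes its speed limit or range.

## Working session

There is one attempt and no reset: what is moved stays moved. The work goes in short steps, Python scripts to look and compute and a tool call to move; the robot and the scene stay as the last step left them, time stands still between calls to the robot, and variables do not carry over. Pictures are saved under pics/ and viewed, at most 10 in all, crops included, and the job is handed in when it is done.

Besides the shell and the picture viewer there is one more tool, called after "Request:" by a JSON object that holds its "op" and its "data", one argument or row to a line. servo_tool: Moves the arm, as the interface text tells. Its arguments: {"type":"object","properties":{"targets":{"type":"array"},"force":{"type":"number"}},"required":["targets"]}

```bash
mkdir -p pics; python3 - <<'E'
from plant import telemetry, optics, manip
import cv2, numpy as np
o=telemetry.get_obs(); print({k:np.round(v,4) for k,v in o.items()}); print(manip.grip_point_offset)
ims=[optics.get_image(n) for n in ("top","scene","wrist")]
for n,i in zip(("top","scene","wrist"),ims):
    cv2.imwrite(f"pics/{n}0.png",i[:,:,::-1]); m=optics.camera_model(n); print(n,{k:np.round(v,4) for k,v in m.items()})
E
```

```text
{'time_s': np.float64(0.0), 'joint_pos': array([ 1.2283,  0.0919,  1.2319, -0.    ,  1.8198, -0.0567]), 'qvel': array([-0.0005, -0.0001,  0.0004, -0.0021, -0.0013,  0.0005]), 'effort': array([-1.60000e-03, -4.58731e+01, -4.18026e+01, -0.00000e+00,
        1.15000e-02,  0.00000e+00]), 'eef_pos': array([0.1692, 0.5757, 0.4035]), 'ee_rot': array([-4.4740e-01, -3.1092e+00,  3.0000e-03]), 'wrist_force': array([0.7396, 0.8266, 0.5388]), 'wrist_torque': array([-0.0461, -0.0166,  0.0423]), 'gripper_force': np.float64(0.0), 'opening': np.float64(0.0854)}
0.1547
top {'fx': np.float64(357.2767), 'fy': np.float64(357.2767), 'cx': np.float64(258.5166), 'cy': np.float64(194.8343), 'rvec': array([ 2.1702, -2.1575,  0.1521]), 'tvec': array([-0.0513,  0.5048,  1.2978])}
scene {'fx': np.float64(435.3097), 'fy': np.float64(435.3097), 'cx': np.float64(257.6692), 'cy': np.float64(191.9244), 'rvec': array([ 1.0915,  2.437 , -0.9427]), 'tvec': array([ 0.3361, -0.203 ,  1.596 ])}
wrist {'fx': np.float64(297.3186), 'fy': np.float64(297.3186), 'cx': np.float64(254.5472), 'cy': np.float64(190.0725), 'rvec': array([-2.292 , -1.7172, -0.2833]), 'tvec': array([-0.5997, -0.0423,  0.3812])}
```

View pics/top0.png

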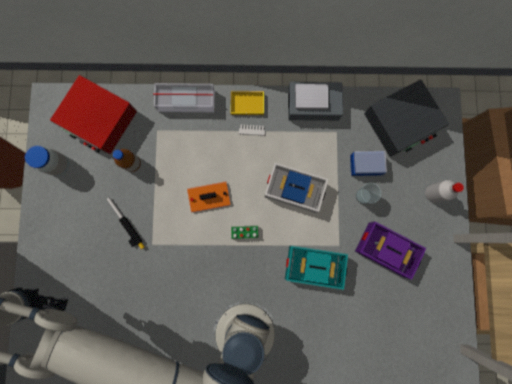

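View pics/scene0.png

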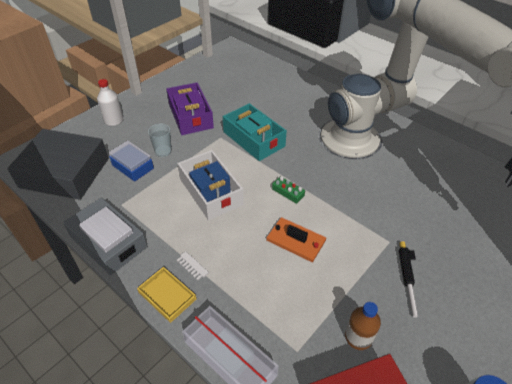

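View pics/wrist0.png

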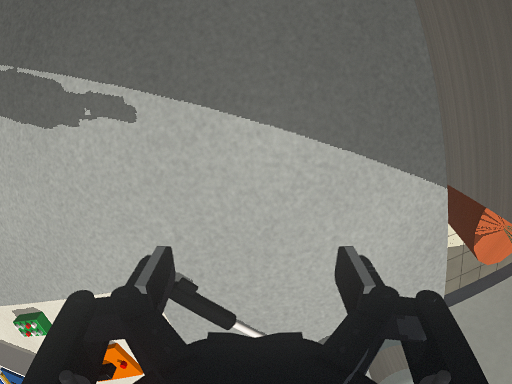

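The top view shows the orange lid at about (209,197) and the white tank with its blue deck at (297,187). The turquoise look-alike is at (317,268), the purple one at (391,250) and the green rack at (245,232). In the scene view the lid is at (296,238) and the tank at (210,182). The wrist camera sees the lid only at its edge, near (120,362).

```bash
cat > h.py <<'E'
import cv2, numpy as np
from scipy.spatial.transform import Rotation as R
def ray(m,p,wrist=False):
    p=np.atleast_2d(np.asarray(p,float)); x=(p[:,0]-m["cx"])/m["fx"]; y=(p[:,1]-m["cy"])/m["fy"]
    if wrist:
        t=np.hypot(x,y); s=np.where(t>1e-9,np.sin(t)/np.maximum(t,1e-9),1); d=np.c_[x*s,y*s,np.cos(t)]
    else: d=np.c_[x,y,np.ones_like(x)]
    r=R.from_rotvec(m["rvec"]); return -r.inv().apply(m["tvec"]), r.inv().apply(d)
def plane(m,p,z,wrist=False):
    c,d=ray(m,p,wrist); return c+d*((z-c[2])/d[:,2])[:,None]
def rng(im,lo,hi):  # HSV mask of an RGB picture
    return cv2.inRange(cv2.cvtColor(im,cv2.COLOR_RGB2HSV),lo,hi)
def near(mask,p,r):
    k=np.zeros_like(mask); cv2.circle(k,p,r,255,-1); return mask&k
def rect(m,mask,z,wrist=False):
    cs=cv2.findContours(mask,cv2.RETR_EXTERNAL,cv2.CHAIN_APPROX_NONE)[0]; c=max(cs,key=cv2.contourArea)
    P=plane(m,c[:,0],z,wrist)[:,:2].astype(np.float32)
    (cx,cy),(w,h),a=cv2.minAreaRect(P*1000)
    if w<h: w,h,a=h,w,a+90
    return np.round([cx,cy,w,h,(a+90)%180-90],1)  # mm, long-axis angle deg from world x
E
python3 - <<'E'
from h import *
from plant import optics
for n,pl,pt in(("top",(209,197),(297,187)),("scene",(296,238),(212,182))):
    im=cv2.imread(f"pics/{n}0.png")[:,:,::-1].copy(); m=optics.camera_model(n)
    print(n,"lid",rect(m,near(rng(im,(5,150,90),(18,255,255)),pl,35),.016))
    b=near(rng(im,(100,120,40),(120,255,255)),pt,32); print("deck",rect(m,cv2.morphologyEx(b,cv2.MORPH_CLOSE,np.ones((5,5))),.080))
    print("brass",[(np.round(plane(m,c.mean(0),.085)[0],4)) for c in cv2.findContours(near(rng(im,(18,90,80),(30,255,255)),pt,32),0,1)[0] if len(c)>3])
    print("bar",rect(m,near(rng(im,(0,0,0),(180,255,45)),pl,16),.051))
E
```

```text
top lid [499.2 138.9 147.3  88.9 -78.8]
deck [ 529.9 -182.9  100.3   81.9  -16.9]
brass [array([ 0.5154, -0.2333,  0.085 ]), array([ 0.5456, -0.1339,  0.085 ])]
bar [497.4 137.   52.1  14.  -80. ]
scene lid [506.2 145.4 149.2  94.7 -78.9]
deck [ 544.2 -153.6  134.6  100.5   72.5]
brass [array([ 0.5502, -0.1267,  0.085 ]), array([ 0.5205, -0.2261,  0.085 ])]
bar [512.9 150.3  61.8  32.6 -78.2]
```

```bash
python3 - <<'E'
from h import *
from plant import optics,telemetry
o=telemetry.get_obs(); m=optics.camera_model("wrist"); T=R.from_rotvec(o["ee_rot"])
c,d=ray(m,[[m["cx"],m["cy"]],[m["cx"]+100,m["cy"]],[m["cx"],m["cy"]+100]],True)
print("cam in tool",T.inv().apply(c-o["eef_pos"]).round(3)); print(T.inv().apply(d).round(3)); print(T.as_matrix().round(3))
E
```

```text
cam in tool [0.084 0.    0.03 ]
[[-0.323  0.     0.946]
 [-0.305  0.33   0.893]
 [-0.617  0.001  0.787]]
[[-0.959  0.282 -0.001]
 [ 0.282  0.959 -0.001]
 [ 0.    -0.002 -1.   ]]
```

Request:
{"op": "servo_tool", "data": {
  "targets": [
    {"dx":-0.036,"dy":-0.006,"dz":0,"spin":3.6,"grip":0},
    {"dx":-0.036,"dy":-0.006,"dz":0,"spin":3.6,"grip":0},
    {"dx":-0.036,"dy":-0.006,"dz":0,"spin":3.6,"grip":0},
    {"dx":-0.036,"dy":-0.006,"dz":0,"spin":3.6,"grip":0},
    {"dx":-0.036,"dy":-0.006,"dz":0,"spin":3.6,"grip":0},
    {"dx":-0.036,"dy":-0.006,"dz":0,"spin":3.6,"grip":0},
    {"dx":-0.036,"dy":-0.006,"dz":0,"spin":3.6,"grip":0},
    {"dx":-0.036,"dy":-0.006,"dz":0,"spin":3.6,"grip":0},
    {"dx":-0.036,"dy":-0.006,"dz":0,"spin":3.6,"grip":0},
    {"dx":-0.036,"dy":-0.006,"dz":0,"spin":3.6,"grip":0}
  ]
}}

```text
time_s: 0.98
eef_pos: [0.4368, 0.3337, 0.4041]
ee_rot: [-1.391, -2.817, 0.001]
wrist_force: [0.9, 0.5, 0.9]
opening: 0.0857
gripper_force: 0.0
```

Request:
{"op": "servo_tool", "data": {
  "targets": [
    {"dx":-0.034,"dy":-0.006,"dz":0,"spin":3.6,"grip":0},
    {"dx":-0.034,"dy":-0.006,"dz":0,"spin":3.6,"grip":0},
    {"dx":-0.034,"dy":-0.006,"dz":0,"spin":3.6,"grip":0},
    {"dx":-0.034,"dy":-0.006,"dz":0,"spin":3.6,"grip":0},
    {"dx":-0.034,"dy":-0.006,"dz":0,"spin":3.6,"grip":0},
    {"dx":-0.034,"dy":-0.006,"dz":0,"spin":3.6,"grip":0},
    {"dx":0,"dy":0,"dz":0,"spin":0,"grip":0},
    {"dx":0,"dy":0,"dz":0,"spin":0,"grip":0}
  ]
}}

```text
time_s: 1.65
eef_pos: [0.5019, 0.1385, 0.4044]
ee_rot: [-1.894, -2.506, 0.0]
wrist_force: [0.5, 0.9, -0.4]
opening: 0.0853
gripper_force: 0.0
```

```bash
cat >> h.py <<'E'
def snap(name):
    from plant import optics
    m=optics.camera_model("wrist"); im=optics.get_image("wrist"); cv2.imwrite(f"pics/{name}.png",im[:,:,::-1]); np.save(f"pics/{name}.npy",m,allow_pickle=True); return m,im
def state():
    from plant import telemetry
    o=telemetry.get_obs(); M=R.from_rotvec(o["ee_rot"]).as_matrix()
    print("t",round(float(o["time_s"]),2),"p",o["eef_pos"].round(4),"yaw(tool y)",np.degrees(np.arctan2(M[1,1],M[0,1])).round(2),"F",o["wrist_force"].round(1),"T",o["wrist_torque"].round(2),"open",round(float(o["opening"]),4),"gf",round(float(o["gripper_force"]),1)); return o,M
E
python3 - <<'E'
from h import *
state(); m,im=snap("w1")
mk=rng(im,(5,150,60),(18,255,255)); print(rect(m,mk,.016,True))
E
```

```text
t 1.65 p [0.5019 0.1385 0.4044] yaw(tool y) 15.84 F [ 0.5  0.9 -0.4] T [ 0.06 -0.05 -0.04] open 0.0853 gf 0.0
[500.2 142.3 150.2  90.4 -78.7]
```

Request:
{"op": "servo_tool", "data": {
  "targets": [
    {"dx":-0.036,"dy":0.0035,"dz":0,"spin":3.6,"grip":0},
    {"dx":-0.036,"dy":0.0035,"dz":0,"spin":3.6,"grip":0},
    {"dx":-0.036,"dy":0.0035,"dz":0,"spin":3.6,"grip":0},
    {"dx":-0.036,"dy":0.0035,"dz":0,"spin":3.6,"grip":0},
    {"dx":-0.036,"dy":0.0035,"dz":0,"spin":3.6,"grip":0},
    {"dx":-0.036,"dy":0.0035,"dz":0,"spin":3.6,"grip":0},
    {"dx":-0.036,"dy":0.0035,"dz":0,"spin":3.6,"grip":0},
    {"dx":-0.036,"dy":0.0035,"dz":0,"spin":3.6,"grip":0},
    {"dx":0,"dy":0,"dz":0,"spin":3.6,"grip":0},
    {"dx":0,"dy":0,"dz":0,"spin":0,"grip":0}
  ]
}}

```text
time_s: 2.53
eef_pos: [0.5466, -0.1433, 0.4041]
ee_rot: [-2.517, -1.878, 0.0]
wrist_force: [0.4, 0.2, 0.4]
opening: 0.085
gripper_force: 0.0
```

```bash
python3 - <<'E'
from h import *
state(); m,im=snap("w2")
b=cv2.morphologyEx(rng(im,(100,120,40),(120,255,255)),cv2.MORPH_CLOSE,np.ones((5,5)))
print("deck",rect(m,b,.080,True))
for c in cv2.findContours(rng(im,(18,90,80),(30,255,255)),0,1)[0]:
    if cv2.contourArea(c)>50: print("brass",plane(m,np.int32(cv2.boxPoints(cv2.minAreaRect(c))).mean(0),.085,True).round(4), cv2.boundingRect(c))
E
```

```text
t 2.53 p [ 0.5466 -0.1433  0.4041] yaw(tool y) -16.54 F [0.4 0.2 0.4] T [0.02 0.04 0.03] open 0.085 gf 0.0
deck [ 533.8 -174.8   99.4   99.3   73.1]
brass [[ 0.2587 -0.1994  0.085 ]] (52, 267, 31, 12)
brass [[ 0.5171 -0.2288  0.085 ]] (230, 247, 44, 14)
brass [[ 0.5467 -0.1318  0.085 ]] (228, 159, 49, 14)
brass [[ 0.806  -0.0322  0.085 ]] (419, 0, 66, 54)
```

View pics/w2.png

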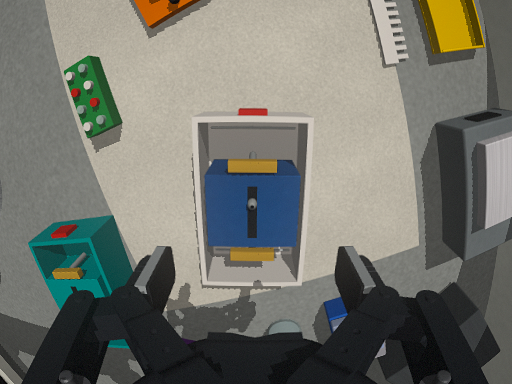

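The wrist picture shows the white tank at columns 193–313 and rows 116–286. Its deck is at about (252,205), the pin at (252,204) in the black slot, and the brass bars are at (252,166) and (252,254).

```bash
python3 - <<'E'
from h import *
im=cv2.imread("pics/w2.png"); cv2.imwrite("pics/w2c.png",cv2.resize(im[150:270,195:315],None,fx=5,fy=5,interpolation=cv2.INTER_NEAREST))
E
```

```text
(no output)
```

View pics/w2c.png

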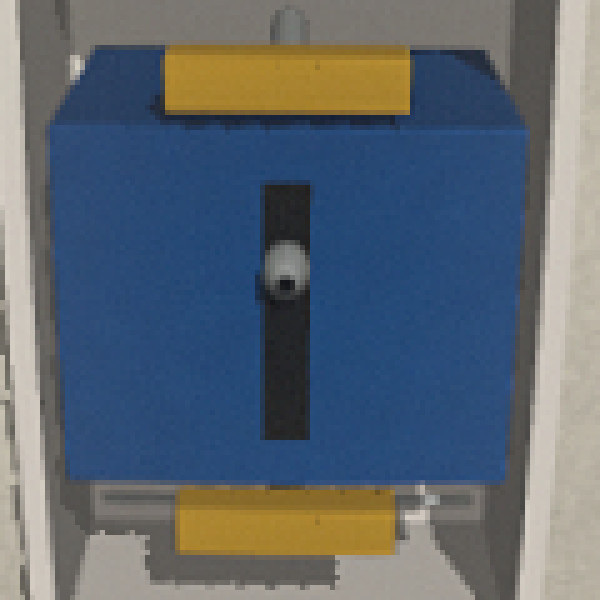

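The crop shows the deck corners at crop pixels (50,125), (528,128), (505,482) and (65,480), the slot spanning rows 184–440, and the dark pin tip at about (287,284).

```bash
python3 - <<'E'
from h import *
m=np.load("pics/w2.npy",allow_pickle=True).item()
def W(P,z): return plane(m,np.array(P,float)/5+[194.5,149.5],z,True)[:,:2]*1000
D=W([(50,125),(528,128),(505,482),(65,480)],.08); print(D.round(1),[np.linalg.norm(D[i]-D[i-1]).round(1) for i in range(4)])
b1=W([(165,55),(410,55),(410,114),(165,114)],.085); b2=W([(177,495),(396,495),(396,553),(177,553)],.085)
v=b1.mean(0)-b2.mean(0); a=np.degrees(np.arctan2(v[1],v[0]))-90; print("brass mid",(b1.mean(0)+b2.mean(0))/2,np.linalg.norm(v),a)
c=D.mean(0); print("deck c",c,[np.degrees(np.arctan2(*(p-q)[::-1])).round(2) for p,q in((D[1],D[0]),(D[2],D[3]),(D[0],D[3]),(D[1],D[2]))])
S=W([(286,184),(286,440)],.08); print("slot",S,S.mean(0),np.linalg.norm(S[0]-S[1]))
cm=(c+(b1.mean(0)+b2.mean(0))/2)/2
ex=np.array([np.cos(np.radians(a)),np.sin(np.radians(a))]); ey=np.array([-ex[1],ex[0]])
for p,z in(((287,284),.092),((287,297),.088),((287,240),.080)):
    q=W([p],z)[0]-c; print(p,"in deck frame",(q@ex).round(2),(q@ey).round(2))
E
```

```text
[[ 496.4 -128. ]
 [ 591.2 -156.8]
 [ 566.9 -236.6]
 [ 471.  -207.8]] [np.float64(83.8), np.float64(99.0), np.float64(83.5), np.float64(100.2)]
brass mid [ 531.75169676 -181.39634265] 101.77526490142616 -16.805099656391718
deck c [ 531.38084314 -182.30441433] [np.float64(-16.87), np.float64(-16.69), np.float64(72.32), np.float64(73.11)]
slot [[ 539.66067859 -154.26466658]
 [ 522.4286007  -211.70384514]] [ 531.04463964 -182.98425586] 59.968356169879904
(287, 284) in deck frame 0.18 11.67
(287, 297) in deck frame 0.15 7.14
(287, 240) in deck frame 0.06 16.83
```

```bash
cat >> h.py <<'E'
def plan(x,y,yaw,n):
    o,M=state(); y0=np.degrees(np.arctan2(M[1,1],M[0,1])); dth=yaw-y0; s=np.zeros((2,2))
    for k in range(n):
        a=np.radians(y0+dth*k/n); s+=np.array([[-np.sin(a),np.cos(a)],[np.cos(a),np.sin(a)]])
    print("rows",n,"dx,dy",np.linalg.solve(s,np.array([x,y])-o["eef_pos"][:2]).round(5),"spin",round(-dth/n,3))
E
python3 -c "
from h import *
plan(.5002,.1423,11.3,8)"
```

```text
t 2.58 p [ 0.5467 -0.1422  0.4043] yaw(tool y) -16.26 F [-0.5 -0.1 -0.4] T [0.03 0.04 0.03] open 0.0857 gf 0.0
rows 8 dx,dy [ 0.03537 -0.00848] spin -3.445
```

Request:
{"op": "servo_tool", "data": {
  "targets": [
    {"dx":0.0354,"dy":-0.0085,"dz":0,"spin":-3.45,"grip":0},
    {"dx":0.0354,"dy":-0.0085,"dz":0,"spin":-3.45,"grip":0},
    {"dx":0.0354,"dy":-0.0085,"dz":0,"spin":-3.45,"grip":0},
    {"dx":0.0354,"dy":-0.0085,"dz":0,"spin":-3.45,"grip":0},
    {"dx":0.0354,"dy":-0.0085,"dz":0.02,"spin":-3.45,"grip":0},
    {"dx":0.0354,"dy":-0.0085,"dz":0.02,"spin":-3.45,"grip":0},
    {"dx":0.0354,"dy":-0.0085,"dz":0.02,"spin":-3.45,"grip":0},
    {"dx":0.0354,"dy":-0.0085,"dz":0.02,"spin":-3.45,"grip":0},
    {"dx":0,"dy":0,"dz":0.02,"spin":0,"grip":0},
    {"dx":0,"dy":0,"dz":0,"spin":0,"grip":0}
  ]
}}

```text
time_s: 3.42
eef_pos: [0.4979, 0.1457, 0.3001]
ee_rot: [-1.979, -2.434, 0.008]
wrist_force: [-1.0, -1.4, -1.1]
opening: 0.0855
gripper_force: 0.0
```

```bash
python3 - <<'E'
from h import *
m,im=snap("w3"); mk=rng(im,(5,150,60),(18,255,255)); print(rect(m,mk,.016,True))
mb=cv2.boundingRect(mk); print(mb)
plan(.5002,.1423,11.3,4)
E
```

```text
[500.3 142.  150.9  90.2 -78.8]
(98, 107, 215, 178)
t 3.47 p [0.4987 0.1443 0.3025] yaw(tool y) 11.59 F [-0.  -0.2  0.4] T [0.   0.01 0.03] open 0.0853 gf 0.0
rows 4 dx,dy [-0.00057  0.00026] spin 0.072
```

View pics/w3.png

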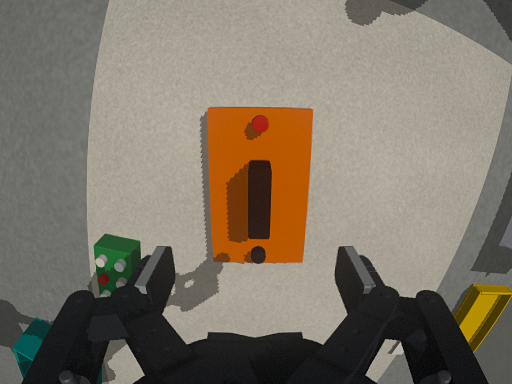

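The lid fills columns 207–313 and rows 107–263, with the black bar at about (260,200), between the fingers. I'll descend and grip.

Request:
{"op": "servo_tool", "data": {
  "targets": [
    {"dx":-0.0023,"dy":0.001,"dz":0.025,"spin":0.3,"grip":0},
    {"dx":0,"dy":0,"dz":0.025,"spin":0,"grip":0},
    {"dx":0,"dy":0,"dz":0.025,"spin":0,"grip":0},
    {"dx":0,"dy":0,"dz":0.02,"spin":0,"grip":0.4},
    {"dx":0,"dy":0,"dz":0.011,"spin":0,"grip":0.5},
    {"dx":0,"dy":0,"dz":0,"spin":0,"grip":0.5},
    {"dx":0,"dy":0,"dz":0,"spin":0,"grip":1},
    {"dx":0,"dy":0,"dz":0,"spin":0,"grip":1},
    {"dx":0,"dy":0,"dz":0,"spin":0,"grip":1},
    {"dx":0,"dy":0,"dz":0,"spin":0,"grip":1}
  ],
  "force": 70
}}

```text
time_s: 4.3
eef_pos: [0.5024, 0.1401, 0.2013]
ee_rot: [1.998, 2.421, 0.005]
wrist_force: [0.4, -1.0, 5.5]
opening: 0.0165
gripper_force: 71.4
```

Request:
{"op": "servo_tool", "data": {
  "targets": [
    {"dx":0,"dy":0,"dz":0,"spin":0,"grip":1},
    {"dx":0,"dy":0,"dz":0,"spin":0,"grip":1},
    {"dx":0,"dy":0,"dz":0,"spin":0,"grip":1}
  ]
}}

```text
time_s: 4.55
eef_pos: [0.5024, 0.14, 0.2013]
ee_rot: [1.998, 2.421, 0.006]
wrist_force: [0.3, -0.2, 6.7]
opening: 0.0167
gripper_force: 71.5
```

```bash
python3 -c "
from h import *
state()"
```

```text
t 4.55 p [0.5024 0.14   0.2013] yaw(tool y) 10.93 F [ 0.3 -0.2  6.7] T [-0.03  0.08  0.02] open 0.0167 gf 71.5
```

Request:
{"op": "servo_tool", "data": {
  "targets": [
    {"dx":0,"dy":0,"dz":-0.01,"spin":0,"grip":1},
    {"dx":0,"dy":0,"dz":-0.025,"spin":0,"grip":1},
    {"dx":0,"dy":0,"dz":-0.035,"spin":0,"grip":1},
    {"dx":0,"dy":0,"dz":-0.035,"spin":0,"grip":1},
    {"dx":0,"dy":0,"dz":-0.025,"spin":0,"grip":1},
    {"dx":0,"dy":0,"dz":-0.01,"spin":0,"grip":1},
    {"dx":0,"dy":0,"dz":0,"spin":0,"grip":1},
    {"dx":0,"dy":0,"dz":0,"spin":0,"grip":1}
  ]
}}

```text
time_s: 5.22
eef_pos: [0.5015, 0.1399, 0.3378]
ee_rot: [-2.0, -2.422, 0.001]
wrist_force: [0.5, -0.0, -2.1]
opening: 0.0161
gripper_force: 70.4
```

```bash
python3 -c "
from h import *
plan(.5318,-.1873,-16.8,10)"
```

```text
t 5.22 p [0.5015 0.1399 0.3378] yaw(tool y) 10.93 F [ 0.5 -0.  -2.1] T [-0.02 -0.04 -0.03] open 0.0161 gf 70.4
rows 10 dx,dy [-0.03294  0.00396] spin 2.773
```

Request:
{"op": "servo_tool", "data": {
  "targets": [
    {"dx":-0.033,"dy":0.004,"dz":0,"spin":2.77,"grip":1},
    {"dx":-0.033,"dy":0.004,"dz":0,"spin":2.77,"grip":1},
    {"dx":-0.033,"dy":0.004,"dz":0,"spin":2.77,"grip":1},
    {"dx":-0.033,"dy":0.004,"dz":0,"spin":2.77,"grip":1},
    {"dx":-0.033,"dy":0.004,"dz":0,"spin":2.77,"grip":1},
    {"dx":-0.033,"dy":0.004,"dz":0,"spin":2.77,"grip":1},
    {"dx":-0.033,"dy":0.004,"dz":0,"spin":2.77,"grip":1},
    {"dx":-0.033,"dy":0.004,"dz":0,"spin":2.77,"grip":1},
    {"dx":-0.033,"dy":0.004,"dz":0,"spin":2.77,"grip":1},
    {"dx":-0.033,"dy":0.004,"dz":0,"spin":2.77,"grip":1}
  ]
}}

```text
time_s: 6.05
eef_pos: [0.5319, -0.1894, 0.3348]
ee_rot: [-2.52, -1.868, 0.004]
wrist_force: [0.4, 0.5, -2.5]
opening: 0.0165
gripper_force: 70.4
```

Request:
{"op": "servo_tool", "data": {
  "targets": [
    {"dx":0,"dy":0,"dz":0,"spin":0,"grip":1},
    {"dx":0,"dy":0,"dz":0,"spin":0,"grip":1},
    {"dx":0,"dy":0,"dz":0,"spin":0,"grip":1}
  ]
}}

```text
time_s: 6.3
eef_pos: [0.5322, -0.1876, 0.336]
ee_rot: [-2.518, -1.871, 0.003]
wrist_force: [-0.8, 1.2, -2.5]
opening: 0.0166
gripper_force: 70.4
```

```bash
python3 - <<'E'
from h import *
m,im=snap("w4"); mk=rng(im,(5,150,60),(18,255,255))
plan(.5318,-.1873,-16.8,1)
o,M=state(); print("lid",rect(m,mk,o["eef_pos"][2]-.2013+.016,True))
E
```

```text
t 6.35 p [ 0.5324 -0.187   0.3367] yaw(tool y) -16.71 F [-1.   0.  -2.5] T [-0.   -0.02  0.04] open 0.0161 gf 70.4
rows 1 dx,dy [-0.00041 -0.00047] spin 0.091
t 6.35 p [ 0.5324 -0.187   0.3367] yaw(tool y) -16.71 F [-1.   0.  -2.5] T [-0.   -0.02  0.04] open 0.0161 gf 70.4
lid [ 537.4 -166.   112.1   89.9   73.3]
```

View pics/w4.png

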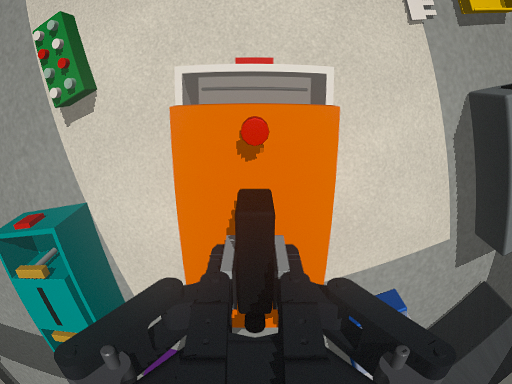

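The lid is held square over the tank, with the plate at columns 170–340 and the tank rim at 176–334. The estimated lid centre is 1.6 mm short of the deck centre along the tank and the pin is at +11.7, so the slide needed is about 13 mm. I'll lower it onto the pin tip.

Request:
{"op": "servo_tool", "data": {
  "targets": [
    {"dx":0,"dy":-0.0008,"dz":0.015,"spin":0.1,"grip":1},
    {"dx":0,"dy":0,"dz":0.013,"spin":0,"grip":1},
    {"dx":0,"dy":0,"dz":0.008,"spin":0,"grip":1},
    {"dx":0,"dy":0,"dz":0.002,"spin":0,"grip":1},
    {"dx":0,"dy":0,"dz":0.002,"spin":0,"grip":1},
    {"dx":0,"dy":0,"dz":0,"spin":0,"grip":1},
    {"dx":0,"dy":0,"dz":0,"spin":0,"grip":1}
  ]
}}

```text
time_s: 6.93
eef_pos: [0.5318, -0.1875, 0.2993]
ee_rot: [2.522, 1.871, 0.001]
wrist_force: [0.1, -0.2, -1.0]
opening: 0.0167
gripper_force: 70.4
```

```bash
python3 -c "
from h import *
state()"
```

```text
t 6.93 p [ 0.5318 -0.1875  0.2993] yaw(tool y) -16.86 F [ 0.1 -0.2 -1. ] T [-0.   -0.05  0.04] open 0.0167 gf 70.4
```

Request:
{"op": "servo_tool", "data": {
  "targets": [
    {"dx":0,"dy":0,"dz":0.002,"spin":0,"grip":1},
    {"dx":0,"dy":0,"dz":0,"spin":0,"grip":1},
    {"dx":0,"dy":0,"dz":0,"spin":0,"grip":1}
  ]
}}

```text
time_s: 7.18
eef_pos: [0.5316, -0.1877, 0.297]
ee_rot: [2.523, 1.871, 0.0]
wrist_force: [-0.0, 0.5, -2.1]
opening: 0.0165
gripper_force: 70.4
```

Request:
{"op": "servo_tool", "data": {
  "targets": [
    {"dx":0,"dy":0,"dz":0.002,"spin":0,"grip":1},
    {"dx":0,"dy":0,"dz":0,"spin":0,"grip":1},
    {"dx":0,"dy":0,"dz":0,"spin":0,"grip":1}
  ]
}}

```text
time_s: 7.43
eef_pos: [0.5316, -0.1877, 0.2945]
ee_rot: [-2.523, -1.871, 0.0]
wrist_force: [-0.6, 0.6, -1.7]
opening: 0.0169
gripper_force: 70.4
```

```bash
python3 -c "
from h import *
state()"
```

```text
t 7.43 p [ 0.5316 -0.1877  0.2945] yaw(tool y) -16.88 F [-0.6  0.6 -1.7] T [0.01 0.06 0.03] open 0.0169 gf 70.4
```

Request:
{"op": "servo_tool", "data": {
  "targets": [
    {"dx":0,"dy":0,"dz":0.002,"spin":0,"grip":1},
    {"dx":0,"dy":0,"dz":0,"spin":0,"grip":1},
    {"dx":0,"dy":0,"dz":0,"spin":0,"grip":1}
  ]
}}

```text
time_s: 7.68
eef_pos: [0.5317, -0.1877, 0.2932]
ee_rot: [2.523, 1.871, 0.001]
wrist_force: [-0.9, -0.4, 0.1]
opening: 0.0164
gripper_force: 70.9
```

Request:
{"op": "servo_tool", "data": {
  "targets": [
    {"dx":0,"dy":0,"dz":0.001,"spin":0,"grip":1},
    {"dx":0,"dy":0,"dz":0,"spin":0,"grip":1},
    {"dx":0,"dy":0,"dz":0,"spin":0,"grip":1}
  ]
}}

```text
time_s: 7.93
eef_pos: [0.5316, -0.1877, 0.293]
ee_rot: [2.522, 1.871, 0.001]
wrist_force: [-2.7, -0.2, 5.7]
opening: 0.0165
gripper_force: 71.5
```

```bash
python3 -c "
from h import *
state()"
```

```text
t 7.93 p [ 0.5316 -0.1877  0.293 ] yaw(tool y) -16.88 F [-2.7 -0.2  5.7] T [ 0.1   0.33 -0.  ] open 0.0165 gf 71.5
```

Request:
{"op": "servo_tool", "data": {
  "targets": [
    {"dx":0.002,"dy":0,"dz":0,"spin":0,"grip":1},
    {"dx":0.002,"dy":0,"dz":0,"spin":0,"grip":1},
    {"dx":0.002,"dy":0,"dz":0,"spin":0,"grip":1},
    {"dx":0,"dy":0,"dz":0,"spin":0,"grip":1},
    {"dx":0,"dy":0,"dz":0,"spin":0,"grip":1}
  ]
}}

```text
time_s: 8.35
eef_pos: [0.5336, -0.182, 0.293]
ee_rot: [2.521, 1.87, 0.002]
wrist_force: [-1.3, -0.5, 5.2]
opening: 0.017
gripper_force: 71.4
```

Request:
{"op": "servo_tool", "data": {
  "targets": [
    {"dx":0.0015,"dy":0,"dz":0,"spin":0,"grip":1},
    {"dx":0,"dy":0,"dz":0,"spin":0,"grip":1},
    {"dx":0.0015,"dy":0,"dz":0,"spin":0,"grip":1},
    {"dx":0,"dy":0,"dz":0,"spin":0,"grip":1},
    {"dx":0,"dy":0,"dz":0,"spin":0,"grip":1}
  ]
}}

```text
time_s: 8.77
eef_pos: [0.5343, -0.1787, 0.2915]
ee_rot: [-2.522, -1.871, -0.002]
wrist_force: [0.8, 1.6, 0.5]
opening: 0.0167
gripper_force: 70.7
```

Request:
{"op": "servo_tool", "data": {
  "targets": [
    {"dx":0.0015,"dy":0,"dz":0,"spin":0,"grip":1},
    {"dx":0,"dy":0,"dz":0,"spin":0,"grip":1},
    {"dx":0.0015,"dy":0,"dz":0,"spin":0,"grip":1},
    {"dx":0,"dy":0,"dz":0,"spin":0,"grip":1},
    {"dx":0,"dy":0,"dz":0,"spin":0,"grip":1}
  ]
}}

```text
time_s: 9.18
eef_pos: [0.5351, -0.176, 0.291]
ee_rot: [-2.522, -1.871, 0.001]
wrist_force: [-0.1, 1.1, -2.2]
opening: 0.0168
gripper_force: 70.5
```

```bash
python3 -c "
from h import *
state()"
```

```text
t 9.18 p [ 0.5351 -0.176   0.291 ] yaw(tool y) -16.87 F [-0.1  1.1 -2.2] T [-0.03 -0.01  0.04] open 0.0168 gf 70.5
```

The lid dropped off the pin tip: z fell 2 mm and only the lid's weight is left on the wrist. I'll centre it another 1 mm and lower onto the contacts.

Request:
{"op": "servo_tool", "data": {
  "targets": [
    {"dx":0.001,"dy":0,"dz":0,"spin":0,"grip":1},
    {"dx":0,"dy":0,"dz":0.002,"spin":0,"grip":1},
    {"dx":0,"dy":0,"dz":0,"spin":0,"grip":1},
    {"dx":0,"dy":0,"dz":0,"spin":0,"grip":1}
  ]
}}

```text
time_s: 9.52
eef_pos: [0.5353, -0.1752, 0.2894]
ee_rot: [-2.523, -1.871, 0.0]
wrist_force: [0.0, -0.1, -2.7]
opening: 0.0166
gripper_force: 70.5
```

Request:
{"op": "servo_tool", "data": {
  "targets": [
    {"dx":0,"dy":0,"dz":0.001,"spin":0,"grip":1},
    {"dx":0,"dy":0,"dz":0.001,"spin":0,"grip":1},
    {"dx":0,"dy":0,"dz":0,"spin":0,"grip":1},
    {"dx":0,"dy":0,"dz":0,"spin":0,"grip":1}
  ]
}}

```text
time_s: 9.85
eef_pos: [0.5354, -0.1752, 0.2876]
ee_rot: [-2.523, -1.871, 0.0]
wrist_force: [-0.7, 0.2, -2.3]
opening: 0.0167
gripper_force: 70.5
```

```bash
python3 -c "
from h import *
state()"
```

```text
t 9.85 p [ 0.5354 -0.1752  0.2876] yaw(tool y) -16.88 F [-0.7  0.2 -2.3] T [-0.01  0.04  0.07] open 0.0167 gf 70.5
```

Request:
{"op": "servo_tool", "data": {
  "targets": [
    {"dx":0,"dy":0,"dz":0.001,"spin":0,"grip":1},
    {"dx":0,"dy":0,"dz":0.001,"spin":0,"grip":1},
    {"dx":0,"dy":0,"dz":0.001,"spin":0,"grip":1},
    {"dx":0,"dy":0,"dz":0,"spin":0,"grip":1},
    {"dx":0,"dy":0,"dz":0,"spin":0,"grip":1}
  ]
}}

```text
time_s: 10.27
eef_pos: [0.5354, -0.1752, 0.2855]
ee_rot: [2.523, 1.871, 0.001]
wrist_force: [-2.8, 0.6, 4.3]
opening: 0.0166
gripper_force: 71.1
```

Request:
{"op": "servo_tool", "data": {
  "targets": [
    {"dx":0,"dy":0,"dz":0.001,"spin":0,"grip":1},
    {"dx":0,"dy":0,"dz":0.001,"spin":0,"grip":1},
    {"dx":0,"dy":0,"dz":0,"spin":0,"grip":1},
    {"dx":0,"dy":0,"dz":0,"spin":0,"grip":1}
  ]
}}

```text
time_s: 10.6
eef_pos: [0.5354, -0.1752, 0.2836]
ee_rot: [2.523, 1.871, 0.001]
wrist_force: [-3.1, 1.0, 6.6]
opening: 0.0163
gripper_force: 71.5
```

Request:
{"op": "servo_tool", "data": {
  "targets": [
    {"dx":0,"dy":0,"dz":0.001,"spin":0,"grip":1},
    {"dx":0,"dy":0,"dz":0.001,"spin":0,"grip":1},
    {"dx":0,"dy":0,"dz":0,"spin":0,"grip":1},
    {"dx":0,"dy":0,"dz":0,"spin":0,"grip":1}
  ]
}}

```text
time_s: 10.93
eef_pos: [0.5354, -0.1751, 0.282]
ee_rot: [2.522, 1.871, 0.001]
wrist_force: [-2.9, 2.0, 8.4]
opening: 0.0162
gripper_force: 71.7
```

```bash
python3 -c "
from h import *
state()"
```

```text
t 10.93 p [ 0.5354 -0.1751  0.282 ] yaw(tool y) -16.87 F [-2.9  2.   8.4] T [ 0.23  0.75 -0.  ] open 0.0162 gf 71.7
```

Request:
{"op": "servo_tool", "data": {
  "targets": [
    {"dx":0,"dy":0,"dz":0.001,"spin":0,"grip":1},
    {"dx":0,"dy":0,"dz":0,"spin":0,"grip":1},
    {"dx":0,"dy":0,"dz":0,"spin":0,"grip":1}
  ]
}}

```text
time_s: 11.18
eef_pos: [0.5353, -0.1752, 0.2814]
ee_rot: [2.522, 1.871, 0.001]
wrist_force: [-4.2, 1.2, 9.2]
opening: 0.017
gripper_force: 71.9
```

Request:
{"op": "servo_tool", "data": {
  "targets": [
    {"dx":0,"dy":0,"dz":0.001,"spin":0,"grip":1},
    {"dx":0,"dy":0,"dz":0,"spin":0,"grip":1},
    {"dx":0,"dy":0,"dz":0,"spin":0,"grip":1}
  ]
}}

```text
time_s: 11.43
eef_pos: [0.5352, -0.1751, 0.2813]
ee_rot: [2.522, 1.87, 0.001]
wrist_force: [-7.5, 2.5, 13.2]
opening: 0.0169
gripper_force: 72.4
```

```bash
python3 -c "
from h import *
state()"
```

```text
t 11.43 p [ 0.5352 -0.1751  0.2813] yaw(tool y) -16.88 F [-7.5  2.5 13.2] T [0.42 1.12 0.02] open 0.0169 gf 72.4
```

Request:
{"op": "servo_tool", "data": {
  "targets": [
    {"dx":0,"dy":-0.001,"dz":0.001,"spin":0,"grip":1},
    {"dx":0,"dy":0,"dz":0,"spin":0,"grip":1},
    {"dx":0,"dy":0,"dz":0,"spin":0,"grip":1},
    {"dx":0,"dy":0,"dz":0,"spin":0,"grip":1}
  ]
}}

```text
time_s: 11.77
eef_pos: [0.5347, -0.175, 0.2813]
ee_rot: [2.52, 1.869, 0.004]
wrist_force: [-4.5, 1.9, 14.6]
opening: 0.0171
gripper_force: 72.8
```

```bash
python3 - <<'E'
from h import *
from plant import optics
im=optics.get_image("scene"); cv2.imwrite("pics/s5.png",cv2.resize(im[110:240,130:330],None,fx=3.5,fy=3.5,interpolation=cv2.INTER_CUBIC)[:,:,::-1])
state()
E
```

```text
t 11.82 p [ 0.5347 -0.175   0.2813] yaw(tool y) -16.87 F [-4.7  1.4 15.1] T [ 0.36  0.87 -0.01] open 0.0166 gf 72.8
```

View pics/s5.png

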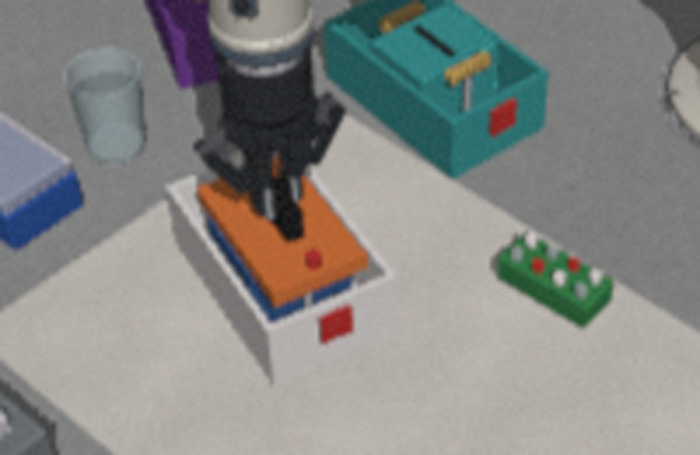

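The scene crop shows the lid lying flat and square on the blue block, with the red cap at (313,260) and the bar still gripped. I'll add a little pressing margin, then hand in.

Request:
{"op": "servo_tool", "data": {
  "targets": [
    {"dx":0,"dy":-0.0005,"dz":0.001,"spin":0,"grip":1},
    {"dx":0,"dy":0,"dz":0,"spin":0,"grip":1},
    {"dx":0,"dy":0,"dz":0,"spin":0,"grip":1},
    {"dx":0,"dy":0,"dz":0,"spin":0,"grip":1},
    {"dx":0,"dy":0,"dz":0,"spin":0,"grip":1},
    {"dx":0,"dy":0,"dz":0,"spin":0,"grip":1}
  ]
}}

```text
time_s: 12.32
eef_pos: [0.5345, -0.1749, 0.2813]
ee_rot: [2.519, 1.868, 0.006]
wrist_force: [-4.2, 1.5, 17.8]
opening: 0.0165
gripper_force: 73.2
```

```bash
python3 - <<'E'
from h import *
from plant import ticket
o,M=state()
if o["eef_pos"][2]<.2820 and 12<o["wrist_force"][2]<35: print(ticket.close_job())
E
```

```text
t 12.32 p [ 0.5345 -0.1749  0.2813] yaw(tool y) -16.87 F [-4.2  1.5 17.8] T [ 0.36  0.91 -0.05] open 0.0165 gf 73.2
the job is handed in; nothing more can be done
None
```

The lid is on the locating pin and pressed down to the blue deck, with the bar still gripped and about 18 N of push held; I handed the job in at 12.3 s, and no verdict came back.

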